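# Seat a block in the drilling jig and fold the clamp over it

### The arm

A 6-joint arm with a two-finger parallel gripper is mounted at the origin on a cart in front of the work surface, level with it; the furniture and walls round the work are solid. World frame = base frame: x ahead of the robot, y to its left, z up, the work surface at z = 0. Lengths are in m, angles in degrees, forces in N, time in s.
With the tool pointing down it reaches from about 0.3 to 0.75 m from the base axis. Payload 8.5 kg.
Tool frame: the origin (TCP) lies on the centre line of the jaws, within the pads' length; the fingertips stand 11 mm ahead of it and the grasp point (between the pads) lies 8 mm behind it; z points along the fingers, y is the line along which they close (so a half turn about z gives the same grasp; the last joint's range is limited). The gripper opens to 85 mm and grips with 20 to 120 N. Pads are 22 mm wide; open, the fingers measure 114 mm over their backs; the gripper's body (76 mm by 85 mm) begins 54 mm behind the grasp point. The pads swing forward as they close: fully open they stand 13 mm farther back than shut.
Start: joints at [55.903, 21.807, 74.336, -0, 83.858, -12.336], TCP at [0.204, 0.511, 0.242] pointing down, gripper open.
Joint ranges: [-178.18, 178.18], [-50.72, 133.34], [12.68, 142.11], [-81.47, 261.47], [9.98, 163.14], [-165.26, 165.26]. Speed limits (degrees/s): [136.94, 136.94, 180, 180, 180, 180].

### API

Orientations are given as a 3x3 rotation matrix whose columns are the frame's x, y, z axes.
In Python, from rig import env, imaging, status, workorder gives the robot as it stands (env), with the cameras (imaging), the readings (status) and the job (workorder).
- The arm moves only by the shell command python3 nudge.py 'ROWS' [FORCE]. ROWS is a JSON object whose key "rows" holds a list of rows, 1 to 10 of them, each of 5 numbers: dx, dy, dz in shares of the most that a row can go, 1 being 50 mm, then a turn about the tool's z in normalised numbers (1 is 90 degrees), then the finger opening in m; each row shifts and turns the commanded pose from where the row before left it, along the tool's axes as they then stand; what a row does not reach is not made up. A row lasts 1/10 s, in which the tool goes at most 0.05 m and 8.59 degrees, less where a joint would pass 70% of its speed; a pose out of reach is approached as far as the arm can. The fingers move at their own pace and stop on an object; FORCE is the grip in N (left out, the last holds). Time passes only in rows, so rows that do not move let the fingers close. It prints the time, the measured TCP pose, the force, the opening and the grip force at its end. A shift or turn number past 1, either way, is cut back to 1. Input that does not fit is refused with a message, and nothing moves.
- status.observe(): the state, without advancing time (a new reading comes with each control period).
- imaging.get_image(name): name is "scene" or "top"; returns a dict with "pixels" (384x512x3 uint8, red, green, blue), "K" (3x3 intrinsics, pixels), "extrinsics" (4x4, takes a point from world to camera coordinates). Camera axes: x right, y down, z forward; pixel columns grow to the right and rows downward; lengths in m; the calibration is good to about 2 mm. A picture is of the moment at which its call begins. There is no depth.
- workorder.close_job(): hands the job in; it is judged then, once.
The state is a dict: "time_s": time; "q": joint angles; "qvel": joint speeds; "joint_efforts": joint torques, N m; "position": TCP position; "tool_rot": TCP orientation; "ft_force": force on the tool from outside, world axes, zero at the start; "wrist_torque": the same for the moment, N m; "grip_width": finger opening in m; "gripper_force": force on a finger pad.
Only numpy, scipy, OpenCV 4.12 (cv2) and the standard library are available. Lean on these libraries where they do the work, as an engineer would, in place of code of your own. Each camera call takes 0.05 s, during which the arm holds its last target. There are 200 camera calls.

### The job

Load the pine block that fits the drilling jig (the flatter, longer of the two loose ones, lying flat) between the jig's locating pins and push it down against the stiff knock-out pad until you feel it is fully home on the jig's base. Only then fold the hinged clamp strap down until its rubber foot rests on the block, and let go. If the strap hangs over the nest, swing it up out of the way first, and leave the other loose things where they stand.

Things in the scene. Friction and masses are not known exactly. Their poses are not given: they have to be found in the camera images.
- block: the workpiece: plain pine block 45 x 90 x 35 mm (x, y, z), lying flat; origin at the centre of its underside, z up. 0.055 to 0.1 kg. The blue bench vice (0.22 m high, in front of the robot) stands between it and the jig; bins hang 0.24 m above the bench behind it, a shelf 0.45 m above the bench behind the jig.
- jig: fixed drilling jig on a plywood base 175 x 130 x 18 mm (x from -65 to +110 mm, y +-65 mm); origin on the bench below the middle of the nest, x towards the strap's hinge, z up. Steel dowel pins round the nest locate the block (see nest, pin); between the pins along the block's long sides (y within +-26 mm) the fingers have room.
- nest (a point): middle of the nest, on the upper face of the jig's base (18 mm above the bench), axes as the jig's. A block fully home has its origin here, its long y axis along the nest's y. A black knock-out pad 30 x 56 mm here sticks up 5 to 10 mm at the start; a block laid in rests on it. It is held by friction, sinks at about 5 to 6 N and stays; at the bottom the block meets the base, a hard stop.
- pin (a point): foot of one of six steel dowel pins, 10 mm thick, 23 mm high above the base, the top 7 mm tapered; this one is at nest x = +28.8, y = +33 mm. They stand at x = +-28.8, y = +-33 mm (along the block's long sides) and x = 0, y = +-51.2 mm (at its ends): about 1.3 mm clear of a centred block on each side.
- strap (a joint): angle of the hinged steel clamp strap, rad: 0 = level, its rubber foot (85 mm from the hinge, lower face 12 mm below the hinge axis) just touching a block that is fully home; grows as it swings up and away, to a stop at 1.75. Starts at 0.7 (over the nest) to 1.7; at 1.5 or more it is clear of the nest. The hinge is stiff, stays where left, and takes about 0.2 N m to move.
- hinge (a point): middle of the strap's hinge axis, 65 mm above the bench and 85 mm from the nest along the jig's x; the axis runs along the jig's y; axes as the jig's.
- knob (a point): centre of the black ball knob, 32 mm across, at the strap's free end, 138 mm from the hinge axis: at strap angle q it is at hinge + (-0.138 cos q along the jig's x, 0.138 sin q up). Can be pinched from above, fingers closing along the jig's y, and turns in the pads as the strap swings. The strap is 24 mm wide and 12 mm thick up to 103 mm from the hinge, then a 9 mm stem.
- tall_block: bystander: the shorter, taller pine block 45 x 70 x 45 mm; origin at the centre of its underside
- tape_roll: bystander: roll of black tape, 62 mm across, 19 mm high; origin at the centre of its underside
- tin: bystander: round tin 64 mm across, 78 mm high; origin at the centre of its underside
- oil: bystander: small bottle 38 mm across, 124 mm high; origin at the centre of its underside

How it is judged (in metres and radians):
On the way, in this order (a step that is already met when the one before it is completed fails the run):
1. the block is fully home in the nest, the strap still up (z of block in the frame of nest between -0.004 and 0.003 m and horizontal distance between block and nest below 0.006 m and angle between block's own z axis and vertical below 0.06 rad and angle between the y axis of block and the y axis of nest, either way round below 0.08 rad and value of joint strap above 0.3 rad), for 0.2 s.
2. the strap is folded down onto the block (z of block in the frame of nest between -0.004 and 0.003 m and horizontal distance between block and nest below 0.006 m and angle between block's own z axis and vertical below 0.06 rad and angle between the y axis of block and the y axis of nest, either way round below 0.08 rad and value of joint strap between -0.04 and 0.04 rad), for 0.2 s.
At the end, for the whole second after the job is handed in: the block lies in the nest with its underside within 3 mm of the base, within 6 mm of the nest's middle, square to the pins within 0.08 rad and level within 0.06 rad; the strap is within 0.04 rad of level, resting on the block; everything is at rest and released (all of step 2 and linear speed of block below 0.02 m/s and velocity of joint strap between -0.05 and 0.05 rad/s); the robot touches nothing.
It fails at once if the strap is folded down (below 0.2 rad) while the block is not fully home (more than 4 mm off the base, or not in the nest) (value of joint strap below 0.2 rad and (z of block in the frame of nest above 0.004 m or horizontal distance between block and nest above 0.008 m)).
It fails at once if another loose thing is moved more than 40 mm or knocked over (distance of any of tall_block, tape_roll, tin, oil from where it was at the start of the episode above 0.04 m or angle between any of tall_block, tape_roll, tin, oil's own z axis and vertical above 0.5 rad).
It also fails if it takes over 72 s, if anything falls off the work surface, if the arm or the gripper's body presses on something with over 40 N, if the wrist force passes 120 N, or if a joint passes its speed limit or range.

## Working session

There is one attempt and no reset: what is moved stays moved. The work goes in short steps, Python scripts to look and compute and a shell command to move; the robot and the scene stay as the last step left them, time stands still between calls to the robot, and variables do not carry over. Pictures are saved under pics/ and viewed, at most 10 in all, crops included, and the job is handed in when it is done.

```bash
ls; mkdir -p pics
python3 - <<'E'
from rig import env, imaging, status, workorder
import cv2
for n in("scene","top"):
    d=imaging.get_image(n); cv2.imwrite(f"pics/{n}0.png",d["pixels"][...,::-1]); print(n,d["K"].tolist(),d["extrinsics"].round(4).tolist())
o=status.observe(); print(o["time_s"],o["position"],o["tool_rot"],o["ft_force"],o["grip_width"])
E
```

```text
nudge.py
pics
rig.py
scene [[354.4809679841231, 0.0, 255.85077798956542], [0.0, 354.4809679841231, 191.11469349201994], [0.0, 0.0, 1.0]] [[0.6574, -0.7536, -0.0018, -0.2588], [-0.5016, -0.4357, -0.7473, 0.3472], [0.5624, 0.4922, -0.6644, 0.7007], [0.0, 0.0, 0.0, 1.0]]
top [[351.91266195194066, 0.0, 261.2148105476262], [0.0, 351.91266195194066, 192.4245941545624], [0.0, 0.0, 1.0]] [[-0.0059, -1.0, -0.0075, 0.0971], [-0.995, 0.0066, -0.0998, 0.5243], [0.0998, 0.0069, -0.995, 0.8798], [0.0, 0.0, 0.0, 1.0]]
0.1 [0.20375716 0.51060774 0.24180313] [[-9.28743016e-01  3.70723522e-01 -6.93306373e-04]
 [ 3.70724083e-01  9.28742457e-01 -1.05006761e-03]
 [ 2.54618302e-04 -1.23226833e-03 -9.99999208e-01]] [ 1.10953333  0.43292262 -0.65010552] 0.0852142232417378
```

View pics/scene0.png

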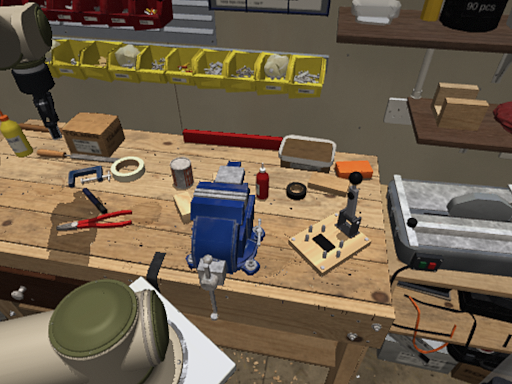

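View pics/top0.png

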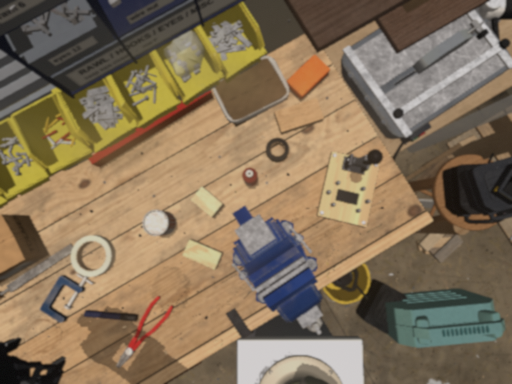

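The scene view shows the jig at about (330,245) with the strap almost upright (knob at 355,178). The top view shows two pale blocks at (208,202) and (202,254), the jig nest pad at (347,197), the knob at (375,157) and the vice between them. Next I'll measure these.

```bash
cat > h.py <<'E'
import numpy as np, cv2
from rig import env, imaging, status, workorder
def cast(d,uv,z):
    K,E=d["K"],d["extrinsics"]; R,t=E[:3,:3],E[:3,3]
    c=-R.T@t; r=R.T@np.linalg.solve(K,[uv[0],uv[1],1.]); return c+r*(z-c[2])/r[2]
def proj(d,p):
    E=d["extrinsics"]; q=d["K"]@(E[:3,:3]@np.asarray(p,float)+E[:3,3]); return q[:2]/q[2]
def ray(d,uv):
    R,t=d["extrinsics"][:3,:3],d["extrinsics"][:3,3]; r=R.T@np.linalg.solve(d["K"],[uv[0],uv[1],1.]); return -R.T@t,r/np.linalg.norm(r)
def tri(d1,u1,d2,u2):
    c1,r1=ray(d1,u1);c2,r2=ray(d2,u2)
    s=np.linalg.lstsq(np.c_[r1,-r2],c2-c1,rcond=None)[0]; a,b=c1+s[0]*r1,c2+s[1]*r2
    return (a+b)/2,np.linalg.norm(a-b)
E
python3 - <<'E'
from h import *
t=imaging.get_image("top"); im=t["pixels"]; s=imaging.get_image("scene"); si=s["pixels"]
for n,(x,y) in dict(A=(208,202),B=(202,254),wood=(170,190),jig=(332,210),pad=(347,197),knob=(375,157)).items(): print(n,im[y,x],cast(t,(x,y),0.035).round(3))
a=cv2.resize(im[170:285,140:260],None,fx=4,fy=4,interpolation=cv2.INTER_CUBIC)
b=cv2.resize(im[140:235,310:395],None,fx=4,fy=4,interpolation=cv2.INTER_CUBIC)
c=cv2.resize(si[160:285,280:380],None,fx=3,fy=3,interpolation=cv2.INTER_CUBIC)
W=np.zeros((480,800,3),np.uint8); 
b=cv2.resize(b,(320,358)); W[:460,:480]=a; W[:358,480:]=b
cv2.imwrite("pics/crop1.png",W[...,::-1])
cv2.imwrite("pics/crop2.png",np.hstack([c,cv2.resize(si[160:285,150:250],None,fx=3,fy=3,interpolation=cv2.INTER_CUBIC)])[...,::-1])
E
```

```text
A [209 205 160] [0.5   0.229 0.035]
B [207 200 151] [0.37  0.243 0.035]
wood [195 160 121] [0.532 0.327 0.035]
jig [207 181 132] [ 0.478 -0.085  0.035]
pad [65 57 49] [ 0.511 -0.124  0.035]
knob [55 47 41] [ 0.614 -0.199  0.035]
```

View pics/crop1.png

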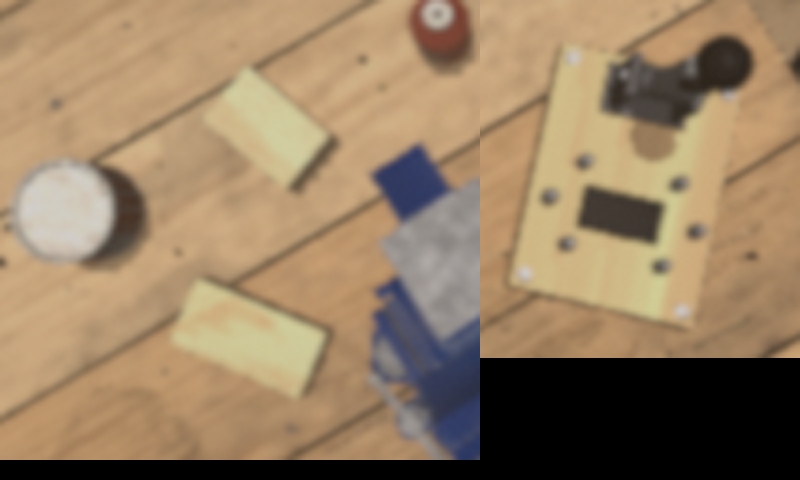

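View pics/crop2.png

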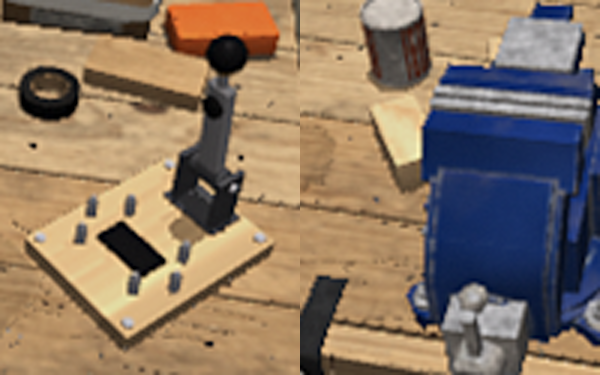

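The crops show that the lower pale piece (top px 202,254) is the longer, flatter block. The upper one (208,202) is the tall block. The strap is leaning back past upright, and the six pins and the pad are visible.

```bash
cat > m.py <<'E'
from h import *
t=imaging.get_image("top"); s=imaging.get_image("scene"); im=t["pixels"].astype(int)
m=((im[...,0]-im[...,1]<18)&(im[...,0]>150)&(im[...,1]-im[...,2]>25)).astype(np.uint8); m[:,:150]=0; m[:,260:]=0; m[:180]=0;m[285:]=0
cs=[c for c in cv2.findContours(m,0,2)[0] if cv2.contourArea(c)>60]
for c in cs:
    for z in(.035,.045):
        P=np.array([cast(t,p[0],z)[:2] for p in c],np.float32)*1000
        r=cv2.minAreaRect(P); bx=cv2.boxPoints(r); e=bx[1]-bx[0]; f=bx[2]-bx[1]; L=e if np.linalg.norm(e)>np.linalg.norm(f) else f
        print("blk px",c.mean((0,1)).round(),z,"c",np.round(r[0],1),np.round(r[1],1),"long az",np.degrees(np.arctan2(L[1],L[0])).round(1))
g=cv2.cvtColor(t["pixels"],cv2.COLOR_RGB2GRAY); 
n,l,st,ce=cv2.connectedComponentsWithStats((g<95).astype(np.uint8))
for i in range(1,n):
    if 318<ce[i][0]<385 and 140<ce[i][1]<228: print("dark",ce[i].round(1),st[i].tolist(),cast(t,ce[i],.025).round(4))
sub=cv2.resize(t["pixels"][175:215,318:375],None,fx=4,fy=4,interpolation=cv2.INTER_CUBIC)
gg=cv2.cvtColor(sub,cv2.COLOR_RGB2GRAY)
n,l,st,ce=cv2.connectedComponentsWithStats((gg<140).astype(np.uint8))
for i in range(1,n):
    if st[i][4]>40: 
        u=(ce[i]+.5)/4-.5+[318,175]; print("pinlike",u.round(1),st[i][4],cast(t,u,.036).round(4))
hs=cv2.cvtColor(s["pixels"],cv2.COLOR_RGB2GRAY)
n,l,st,ce=cv2.connectedComponentsWithStats((hs<60).astype(np.uint8))
for i in range(1,n):
    if 280<ce[i][0]<380 and 165<ce[i][1]<270 and st[i][4]>8: print("scene dark",ce[i].round(1),st[i].tolist(),cast(s,ce[i],.025).round(4))
E
python3 m.py
```

```text
blk px [201. 252.] 0.035 c [371.2 243.6] [89.3 42.3] long az 67.4
blk px [201. 252.] 0.045 c [371.9 241.9] [88.3 41.8] long az 67.4
blk px [206. 202.] 0.035 c [504.4 233.4] [72.8 39.3] long az 45.0
blk px [206. 202.] 0.045 c [503.6 231.7] [72.  38.9] long az 44.9
dark [362.3 161.6] [343, 150, 40, 24, 515] [ 0.6038 -0.1693  0.025 ]
dark [362. 189.] [362, 189, 1, 1, 1] [ 0.5322 -0.166   0.025 ]
dark [346.9 196.6] [337, 190, 21, 14, 206] [ 0.5129 -0.1264  0.025 ]
dark [366. 201.] [366, 201, 1, 1, 1] [ 0.5011 -0.1751  0.025 ]
pinlike [324.7 176.6] 80 [ 0.5634 -0.0688  0.036 ]
pinlike [355.3 177.6] 978 [ 0.5604 -0.1469  0.036 ]
pinlike [336.9 182.7] 192 [ 0.5476 -0.0995  0.036 ]
pinlike [320.4 195.5] 636 [ 0.5152 -0.0566  0.036 ]
pinlike [362.2 188.4] 210 [ 0.5324 -0.1634  0.036 ]
pinlike [346.8 196.5] 4212 [ 0.512  -0.1235  0.036 ]
pinlike [327.8 192. ] 209 [ 0.5238 -0.0756  0.036 ]
pinlike [366.7 201.1] 260 [ 0.5    -0.1736  0.036 ]
pinlike [332.1 204.4] 185 [ 0.4921 -0.0859  0.036 ]
pinlike [373.  204.8] 45 [ 0.4905 -0.1892  0.036 ]
pinlike [357.4 210.3] 188 [ 0.4768 -0.1495  0.036 ]
scene dark [304.3 167. ] [281, 160, 49, 13, 179] [0.7323 0.0885 0.025 ]
scene dark [353.6 176.7] [335, 165, 37, 21, 221] [ 0.7925 -0.0554  0.025 ]
scene dark [296.  191.4] [286, 182, 20, 18, 216] [0.6195 0.039  0.025 ]
scene dark [320.7 189.5] [315, 188, 13, 4, 14] [ 0.6747 -0.0118  0.025 ]
scene dark [350.3 196. ] [347, 189, 8, 18, 65] [ 0.7071 -0.0929  0.025 ]
scene dark [341.2 194.7] [337, 194, 9, 3, 13] [ 0.6947 -0.07    0.025 ]
scene dark [347.4 224.5] [336, 208, 25, 30, 342] [ 0.6018 -0.1446  0.025 ]
scene dark [323.5 242.4] [313, 234, 22, 18, 192] [ 0.507  -0.1302  0.025 ]
scene dark [299.  251.6] [289, 241, 23, 23, 32] [ 0.442  -0.1007  0.025 ]
scene dark [360.8 248.6] [357, 246, 8, 6, 9] [ 0.5515 -0.2119  0.025 ]
scene dark [336.1 264.8] [329, 259, 16, 11, 20] [ 0.4678 -0.1916  0.025 ]
```

```bash
cat > go.py <<'E'
import sys
from h import *
# usage: go.py x y z az_of_tool_y  -> shifts in present tool axes, turn about tool z
o=status.observe(); R=np.array(o["tool_rot"]); p=np.array(o["position"])
T=np.array([float(a) for a in sys.argv[1:4]]); az=np.degrees(np.arctan2(R[1,1],R[0,1])); want=float(sys.argv[4])
turn=(az-want+180)%360-180
print("t",round(o["time_s"],2),"pos",p.round(4),"az",az.round(1),"tilt",np.degrees(np.arccos(-R[2,2])).round(2),"| shift",(R.T@(T-p)).round(4),"turn",round(turn,1),"| F",np.round(o["ft_force"],1),"w",round(o["grip_width"],4),"g",round(o["gripper_force"],1),"q",np.round(o["q"],0))
a=np.radians(turn); c,s=np.cos(a),np.sin(a)
print(" shift after turn",(np.array([[c,s,0],[-s,c,0],[0,0,1]])@R.T@(T-p)).round(4))
E
python3 - <<'E'
from h import *
t=imaging.get_image("top"); s=imaging.get_image("scene")
def knob(d,x0,y0,x1,y1):
    g=cv2.cvtColor(d["pixels"],cv2.COLOR_RGB2GRAY)[y0:y1,x0:x1]; m=cv2.morphologyEx((g<75).astype(np.uint8),cv2.MORPH_OPEN,np.ones((7,7)))
    mm=cv2.moments(m,True); return np.array([mm["m10"]/mm["m00"]+x0,mm["m01"]/mm["m00"]+y0]),mm["m00"]
a,na=knob(t,366,145,386,170); b,nb=knob(s,345,170,366,188); print(a,na,b,nb)
p,e=tri(t,a,s,b); print("knob",p.round(4),e.round(4))
h=np.array([.5125+.085*.972,-.1255-.085*.233,.065]); d=p-h; print("hinge",h,"r",np.linalg.norm(d),"q",np.arctan2(d[2],-(d[0]*.972-d[1]*.233)),"lateral",d[0]*.233+d[1]*.972)
E
python3 go.py .3712 .2436 .15 -22.6
```

```text
[373.98611111 156.70138889] 144.0 [356.5        177.21176471] 170.0
knob [ 0.5817 -0.1449  0.2014] 0.0024
hinge [ 0.59512  -0.145305  0.065   ] r 0.13703728090587344 q 1.4745582417588725 lateral -0.002697135279856771
t 0.4 pos [0.2039 0.5108 0.2422] az 68.2 tilt 0.01 | shift [-0.2545 -0.1861  0.0922] turn 90.8 | F [0.7 0.4 0.3] w 0.0848 g 0.0 q [ 56.  22.  74.   0.  84. -12.]
 shift after turn [-0.1823  0.2572  0.0922]
```

The manual's scale: shifts go in shares of 50 mm and turns go in shares of 90 degrees. Converting my numbers, 8.5 degrees / 90 = 0.0944.

```bash
python3 nudge.py '{"rows": [[0, 0, 0, 0.0944, 0.085], [0, 0, 0, 0.0944, 0.085], [0, 0, 0, 0.0944, 0.085], [0, 0, 0, 0.0944, 0.085], [0, 0, 0, 0.0944, 0.085], [0, 0, 0, 0.0944, 0.085], [0, 0, 0, 0.0944, 0.085], [0, 0, 0, 0.0944, 0.085], [0, 0, 0, 0.0944, 0.085], [0, 0, 0, 0.0944, 0.085]]}'; python3 go.py .3712 .2436 .15 -22.6
```

```text
time_s: 1.4
position: [0.2039, 0.5108, 0.2423]
tool_rot: [[0.294, 0.956, -0.0], [0.956, -0.294, -0.0], [-0.0, -0.0, -1.0]]
ft_force: [-1.1, -0.1, -0.6]
grip_width: 0.0852
gripper_force: 0.0
t 1.4 pos [0.2039 0.5108 0.2423] az -17.1 tilt 0.0 | shift [-0.2061  0.2385  0.0923] turn 5.5 | F [-1.1 -0.1 -0.6] w 0.0852 g 0.0 q [56. 22. 74. -0. 84. 73.]
 shift after turn [-0.1823  0.2571  0.0923]
```

Scaled: 0.0321 m is 0.642, -0.0228 m is -0.456, 5.5 degrees / 90 = 0.0611.

```bash
python3 nudge.py '{"rows": [[0, 0, 0, 0.0611, 0.085], [-0.456, 0.642, 0.2, 0, 0.085], [-0.456, 0.642, 0.2, 0, 0.085], [-0.456, 0.642, 0.2, 0, 0.085], [-0.456, 0.642, 0.2, 0, 0.085], [-0.456, 0.642, 0.2, 0, 0.085], [-0.456, 0.642, 0.2, 0, 0.085], [-0.456, 0.642, 0.2, 0, 0.085], [-0.456, 0.642, 0.2, 0, 0.085], [0, 0, 0, 0, 0.085]]}' >/dev/null; python3 go.py .3712 .2436 .019 -22.6
python3 - <<'E'
from h import *
s=imaging.get_image("scene");t=imaging.get_image("top")
cv2.imwrite("pics/over.png",np.hstack([cv2.resize(s["pixels"][90:250,130:260],None,fx=3,fy=3),cv2.resize(t["pixels"][170:330,140:270],None,fx=3,fy=3)])[...,::-1])
E
```

```text
t 2.4 pos [0.3742 0.2417 0.1614] az -22.5 tilt 0.09 | shift [ 0.0008 -0.0034  0.1424] turn 0.1 | F [-0.   0.6 -0.5] w 0.0849 g 0.0 q [18. 16. 98. -0. 66. 40.]
 shift after turn [ 0.0008 -0.0034  0.1424]
```

View pics/over.png

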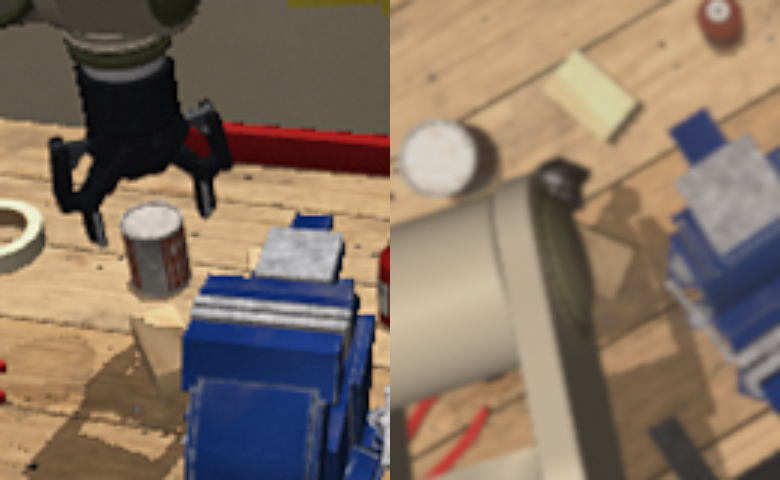

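The gripper hangs open above the block, square to it and clear of the vice and the tin. Descending now.

Scaled: 0.03 m is 0.6, 0.02 m is 0.4.

```bash
python3 nudge.py '{"rows": [[0.016, -0.068, 0.4, 0, 0.085], [0, 0, 0.6, 0, 0.085], [0, 0, 0.6, 0, 0.085], [0, 0, 0.6, 0, 0.085], [0, 0, 0.3, 0, 0.085], [0, 0, 0, 0, 0.085]]}' >/dev/null; python3 go.py .3712 .2436 .019 -22.6
```

```text
t 3.1 pos [0.3683 0.2475 0.0361] az -22.2 tilt 0.19 | shift [-0.0025  0.0042  0.0171] turn 0.4 | F [ 0.8 -0.5 -0.5] w 0.085 g 0.0 q [ 19.  28. 107.   0.  45.  41.]
 shift after turn [-0.0024  0.0042  0.0171]
```

```bash
python3 nudge.py '{"rows": [[0, 0, 0, 0, 0.085], [0, 0, 0, 0, 0.085]]}' >/dev/null; python3 go.py .3712 .2436 .019 -22.6
```

```text
t 3.3 pos [0.37   0.2474 0.0384] az -22.2 tilt 0.13 | shift [-0.0031  0.0025  0.0194] turn 0.4 | F [-0.2  0.   0.7] w 0.0852 g 0.0 q [ 18.  28. 107.   0.  45.  41.]
 shift after turn [-0.0031  0.0025  0.0194]
```

Scaled: 0.01 m is 0.2, 0.0094 m is 0.188, 0.4 degrees / 90 = 0.0044.

```bash
python3 nudge.py '{"rows": [[-0.06, 0.05, 0.2, 0.0044, 0.085], [0, 0, 0.188, 0, 0.085], [0, 0, 0, 0, 0.085], [0, 0, 0, 0, 0.085], [0, 0, 0, 0, 0.085]]}' >/dev/null; python3 go.py .3712 .2436 .019 -22.6
```

```text
t 3.8 pos [0.371  0.2432 0.0183] az -22.7 tilt 0.04 | shift [ 0.0005  0.0001 -0.0007] turn -0.1 | F [-0.4 -1.3  0.6] w 0.0848 g 0.0 q [ 18.  30. 108.  -0.  42.  41.]
 shift after turn [ 0.0005  0.0001 -0.0007]
```

```bash
python3 nudge.py '{"rows": [[0, 0, 0, 0, 0.03], [0, 0, 0, 0, 0.03], [0, 0, 0, 0, 0.03], [0, 0, 0, 0, 0.03], [0, 0, 0, 0, 0.03], [0, 0, 0, 0, 0.03], [0, 0, 0, 0, 0.03], [0, 0, 0, 0, 0.03]]}' 50; python3 go.py .3712 .2436 .019 -22.6
```

```text
time_s: 4.6
position: [0.3708, 0.2431, 0.0182]
tool_rot: [[0.385, 0.923, 0.0], [0.923, -0.385, 0.0], [0.0, 0.0, -1.0]]
ft_force: [-1.6, -0.8, 5.5]
grip_width: 0.044
gripper_force: 51.5
t 4.6 pos [0.3708 0.2431 0.0182] az -22.7 tilt 0.02 | shift [ 0.0006  0.0001 -0.0008] turn -0.1 | F [-1.6 -0.8  5.5] w 0.044 g 51.5 q [ 18.  30. 108.   0.  42.  41.]
 shift after turn [ 0.0006  0.0001 -0.0008]
```

Scaled: -0.04 m is -0.8, -0.03 m is -0.6.

```bash
python3 nudge.py '{"rows": [[0, 0, -0.2, 0, 0.03], [0, 0, -0.6, 0, 0.03], [0, 0, -0.8, 0, 0.03], [0, 0, -0.8, 0, 0.03], [0, 0, -0.8, 0, 0.03], [0, 0, -0.8, 0, 0.03], [0, 0, -0.8, 0, 0.03], [0, 0, -0.8, 0, 0.03], [0, 0, -0.2, 0, 0.03], [0, 0, 0, 0, 0.03]]}' >/dev/null;  python3 go.py .5125 -.1255 .30 -13.5
```

```text
t 5.6 pos [0.3708 0.243  0.3093] az -22.7 tilt 0.17 | shift [-0.2855  0.2727  0.0093] turn -9.2 | F [-0.2  1.4 -1. ] w 0.0442 g 51.2 q [18.  8. 82. -0. 89. 41.]
 shift after turn [-0.3253  0.2238  0.0093]
```

Scaled: -0.04 m is -0.8, 0.027 m is 0.54, -4.6 degrees / 90 = -0.0511.

```bash
python3 nudge.py '{"rows": [[0, 0, 0, -0.0511, 0.03], [0, 0, 0, -0.0511, 0.03], [-0.4, 0.27, 0, 0, 0.03], [-0.8, 0.54, 0, 0, 0.03], [-0.8, 0.54, 0, 0, 0.03], [-0.8, 0.54, 0, 0, 0.03], [-0.8, 0.54, 0, 0, 0.03], [-0.8, 0.54, 0, 0, 0.03], [-0.8, 0.54, 0, 0, 0.03], [-0.4, 0.27, 0, 0, 0.03]]}' >/dev/null; python3 nudge.py '{"rows": [[-0.4, 0.27, 0, 0, 0.03], [-0.2, 0.14, 0, 0, 0.03], [0, 0, 0, 0, 0.03], [0, 0, 0, 0, 0.03], [0, 0, 0, 0, 0.03]]}' >/dev/null; python3 go.py .5125 -.1255 .12 -13.5
```

```text
t 7.1 pos [ 0.502  -0.1061  0.3079] az -13.4 tilt 0.02 | shift [-0.0165  0.0148  0.1879] turn 0.1 | F [-0.   0.8 -0.7] w 0.0441 g 51.2 q [-25.  16.  73.   0.  92. -12.]
 shift after turn [-0.0165  0.0148  0.1879]
```

Scaled: 0.04 m is 0.8, 0.03 m is 0.6.

```bash
python3 nudge.py '{"rows": [[-0.33, 0.296, 0.2, 0, 0.03], [0, 0, 0.6, 0, 0.03], [0, 0, 0.8, 0, 0.03], [0, 0, 0.8, 0, 0.03], [0, 0, 0.8, 0, 0.03], [0, 0, 0.6, 0, 0.03], [0, 0, 0.4, 0, 0.03], [0, 0, 0, 0, 0.03], [0, 0, 0, 0, 0.03], [0, 0, 0, 0, 0.03]]}' >/dev/null; python3 go.py .5125 -.1255 .10 -13.5;  python3 - <<'E'
from h import *
s=imaging.get_image("scene");t=imaging.get_image("top")
cv2.imwrite("pics/nest1.png",np.hstack([cv2.resize(s["pixels"][150:290,270:390],None,fx=3.3,fy=4,interpolation=2),cv2.resize(t["pixels"][120:260,300:420],None,fx=3.3,fy=4,interpolation=2)])[...,::-1])
E
```

```text
t 8.1 pos [ 0.5136 -0.1267  0.0994] az -13.4 tilt 0.16 | shift [ 0.0009 -0.0013 -0.0006] turn 0.1 | F [-0.1 -0.6 -1.2] w 0.0443 g 51.8 q [-27.  28.  90.   0.  62. -13.]
 shift after turn [ 0.0009 -0.0013 -0.0006]
```

View pics/nest1.png

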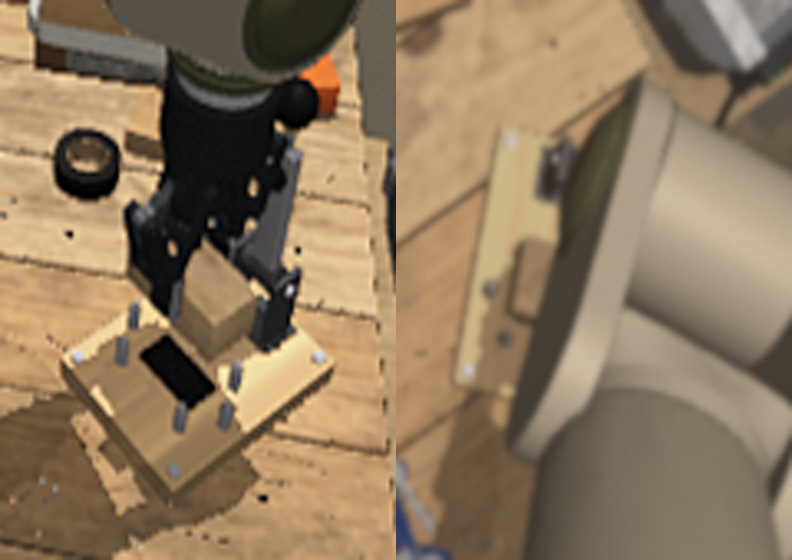

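The block is held level about 40 mm above the pins. In the scene crop its near bottom corner is at (210,360) and five pin tops are visible. I'll compare these with predictions.

Run:
```python
from h import *
s=imaging.get_image("scene"); o=status.observe(); p=np.array(o["position"])
def jp(n,a,v): 
    a=np.radians(a); return np.array([n[0]+v[0]*np.cos(a)-v[1]*np.sin(a),n[1]+v[0]*np.sin(a)+v[1]*np.cos(a),v[2]])
n=(.5125,-.1255)
for x,y in [(28.8,33),(28.8,-33),(-28.8,33),(-28.8,-33),(0,51.2),(0,-51.2)]:
    print("pin",x,y,"top px",proj(s,jp(n,-13.5,(x/1e3,y/1e3,.041))).round(1),"foot",proj(s,jp(n,-13.5,(x/1e3,y/1e3,.018))).round(1))
print("pad",proj(s,jp(n,-13.5,(0,0,.026))).round(1))
print("base corners",[proj(s,jp(n,-13.5,(x,y,.018))).round(1).tolist() for x,y in[(-.065,.065),(-.065,-.065),(.11,-.065),(.11,.065)]])
for x in(-.0225,.0225):
  for y in(-.045,.045):
    print("blk",x,y,[proj(s,jp(p,-13.5,(x,y,p[2]+dz))).round(1).tolist() for dz in(-.0182,.0168)])
c=s["pixels"][205:270,285:375]
cv2.imwrite("pics/nest2.png",cv2.resize(c,None,fx=8.5,fy=8.5,interpolation=2)[...,::-1])
```

```text
pin 28.8 33 top px [323.1 223.5] foot [322.1 229.4]
pin 28.8 -33 top px [341.4 239.1] foot [339.9 245. ]
pin -28.8 33 top px [306.6 233.1] foot [305.8 239. ]
pin -28.8 -33 top px [324.6 249.6] foot [323.4 255.5]
pin 0 51.2 top px [310.3 224. ] foot [309.4 229.9]
pin 0 -51.2 top px [338.4 249. ] foot [337.  254.9]
pad [323.1 240. ]
base corners [[287.2, 237.5], [321.7, 271.2], [371.1, 238.7], [335.3, 210.1]]
blk -0.0225 -0.045 [[332.9, 241.0], [335.1, 231.0]]
blk -0.0225 0.045 [[307.4, 218.5], [308.8, 208.6]]
blk 0.0225 -0.045 [[346.4, 232.6], [348.9, 222.7]]
blk 0.0225 0.045 [[320.6, 211.2], [322.3, 201.3]]
```

View pics/nest2.png

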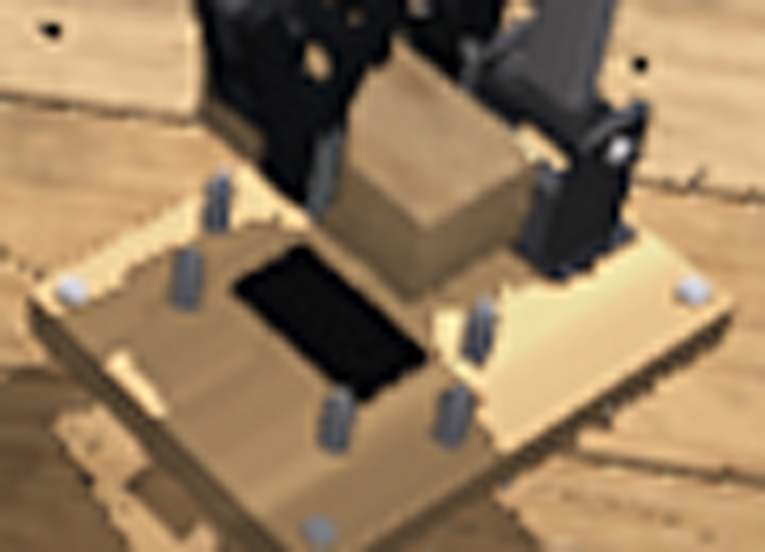

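Scaled: 0.015 m is 0.3, 0.0105 m is 0.21.

```bash
python3 go.py .512 -.1275 .064 -13.5; python3 nudge.py '{"rows": [[0.016, -0.024, 0.2, 0, 0.03], [0, 0, 0.3, 0, 0.03], [0, 0, 0.21, 0, 0.03], [0, 0, 0, 0, 0.03], [0, 0, 0, 0, 0.03], [0, 0, 0, 0, 0.03]]}' >/dev/null; python3 go.py .512 -.1275 .064 -13.5
python3 - <<'E'
from h import *
s=imaging.get_image("scene")
cv2.imwrite("pics/nest3.png",cv2.resize(s["pixels"][205:270,285:375],None,fx=8.5,fy=8.5,interpolation=2)[...,::-1])
E
```

```text
t 8.25 pos [ 0.5133 -0.1268  0.099 ] az -13.4 tilt 0.12 | shift [-0.001  -0.0012  0.035 ] turn 0.1 | F [-0.6 -1.  -0.9] w 0.0445 g 51.8 q [-27.  28.  90.  -0.  62. -13.]
 shift after turn [-0.001  -0.0012  0.035 ]
t 8.85 pos [ 0.5122 -0.1258  0.0629] az -13.5 tilt 0.05 | shift [-0.0017  0.0002 -0.0011] turn 0.0 | F [-0.3 -0.  -0.2] w 0.0442 g 51.9 q [-27.  31.  92.   0.  56. -13.]
 shift after turn [-0.0017  0.0002 -0.0011]
```

View pics/nest3.png

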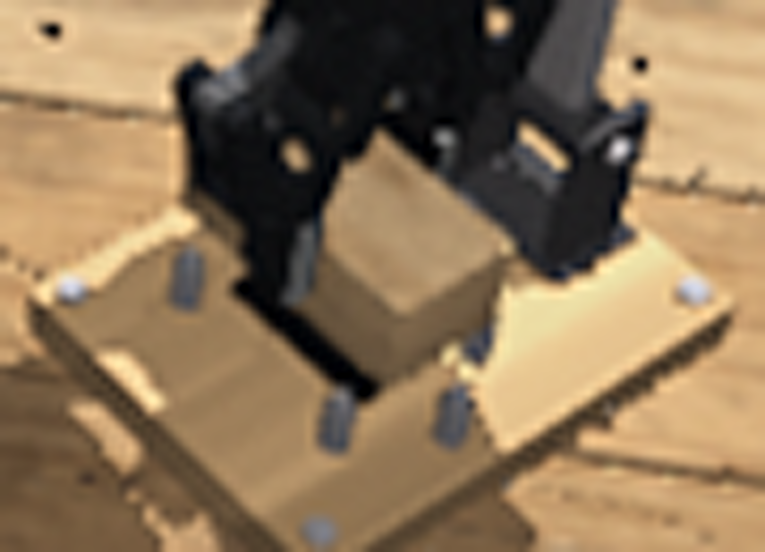

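Run:
```python
from h import *
s=imaging.get_image("scene"); o=status.observe(); p=np.array(o["position"]); print(p)
U=lambda a,b:np.array([a/8.5+285-.44,b/8.5+205-.44])
a=np.radians(-13.5); R=np.array([[np.cos(a),-np.sin(a)],[np.sin(a),np.cos(a)]])
# block corners: bottom near (390,390); top near (402,313); top right (512,250); bottom right (497,318)
bz=p[2]-.0182
B=[]
for uv,(x,y),z in[((390,390),(-22.5,-45),bz),((402,313),(-22.5,-45),bz+.035),((512,250),(22.5,-45),bz+.035)]:
    B.append(cast(s,U(*uv),z)[:2]-R@[x/1e3,y/1e3]); print("blk centre",B[-1].round(4))
# pin axis mid-height: centroids of visible shafts (z~.0295), and pin tops, and base corners
J=[]
for uv,(x,y),z in[((188,278),(-28.8,33),.0295),((337,420),(-28.8,-33),.0295),((454,417),(0,-51.2),.0295),((480,331),(28.8,-33),.0295),((216,203),(0,51.2),.0295),((30,300),(-65,65),.018),((737,300),(110,-65),.018)]:
    J.append(cast(s,U(*uv),z)[:2]-R@[x/1e3,y/1e3]); print("nest",J[-1].round(4))
print(np.mean(B,0),np.mean(J[:5],0),"jig axes diff nest-blk",(R.T@(np.mean(J[:5],0)-np.mean(B,0))).round(4))
```

```text
[ 0.51217969 -0.12576796  0.06290341]
blk centre [ 0.5134 -0.1257]
blk centre [ 0.5115 -0.1252]
blk centre [ 0.508  -0.1258]
nest [ 0.5099 -0.1288]
nest [ 0.5091 -0.1282]
nest [ 0.5085 -0.1287]
nest [ 0.5092 -0.1286]
nest [ 0.5085 -0.1287]
nest [ 0.5076 -0.1321]
nest [ 0.5094 -0.1277]
[ 0.51096891 -0.12557137] [ 0.50904072 -0.1286068 ] jig axes diff nest-blk [-0.0012 -0.0034]
```

Scaled: -0.0023 m is -0.046, 0.002 m is 0.04.

```bash
python3 nudge.py '{"rows": [[-0.046, -0.024, 0, 0, 0.03], [0, 0, 0.04, 0, 0.03], [0, 0, 0.04, 0, 0.03], [0, 0, 0.04, 0, 0.03], [0, 0, 0, 0, 0.03], [0, 0, 0, 0, 0.03]]}' >/dev/null; python3 go.py .5105 -.1278 .036 -13.5;python3 nudge.py '{"rows": [[0, 0, 0.04, 0, 0.03], [0, 0, 0.04, 0, 0.03], [0, 0, 0, 0, 0.03], [0, 0, 0, 0, 0.03]]}' >/dev/null; python3 go.py .5105 -.1278 .036 -13.5
```

```text
t 9.55 pos [ 0.5102 -0.1276  0.0563] az -13.5 tilt 0.01 | shift [-0.0001  0.0003  0.0203] turn 0.0 | F [-1.4 -0.6 -0.9] w 0.0438 g 51.9 q [-27.  32.  93.   0.  55. -13.]
 shift after turn [-0.0001  0.0003  0.0203]
t 9.95 pos [ 0.5103 -0.1277  0.0524] az -13.5 tilt 0.0 | shift [-0.0001  0.0003  0.0164] turn 0.0 | F [-0.   0.4 -0.5] w 0.0442 g 51.9 q [-27.  32.  93.   0.  55. -13.]
 shift after turn [-0.0001  0.0003  0.0164]
```

Scaled: 0.002 m is 0.04.

```bash
for i in 1 2; do python3 nudge.py '{"rows": [[0, 0, 0.04, 0, 0.03], [0, 0, 0.04, 0, 0.03], [0, 0, 0, 0, 0.03], [0, 0, 0, 0, 0.03]]}' >/dev/null; python3 go.py .5105 -.1278 .036 -13.5|head -1; done
```

```text
t 10.35 pos [ 0.5104 -0.1277  0.0484] az -13.5 tilt 0.01 | shift [-0.0001  0.0002  0.0124] turn 0.0 | F [ 1.7 -0.6 -2.1] w 0.0441 g 51.9 q [-27.  32.  93.   0.  54. -13.]
t 10.75 pos [ 0.5103 -0.1277  0.0443] az -13.5 tilt 0.01 | shift [-0.0001  0.0002  0.0083] turn 0.0 | F [ 1.5 -0.4 -2.1] w 0.0443 g 51.8 q [-27.  33.  93.   0.  54. -13.]
```

Scaled: 0.001 m is 0.02.

```bash
for i in 1 2 3; do python3 nudge.py '{"rows": [[0, 0, 0.02, 0, 0.03], [0, 0, 0.02, 0, 0.03], [0, 0, 0, 0, 0.03]]}' >/dev/null; python3 go.py .5105 -.1278 .036 -13.5|head -1; done; python3 nudge.py '{"rows": [[0, 0, 0.02, 0, 0.03], [0, 0, 0, 0, 0.03]]}' >/dev/null; python3 go.py .5105 -.1278 .036 -13.5|head -1
```

```text
t 11.05 pos [ 0.5104 -0.1277  0.0424] az -13.5 tilt 0.02 | shift [-0.0001  0.0002  0.0064] turn 0.0 | F [ 2.7 -0.8 -0.7] w 0.0443 g 52.1 q [-27.  33.  94.   0.  53. -13.]
t 11.35 pos [ 0.5104 -0.1277  0.0405] az -13.5 tilt 0.03 | shift [-0.0001  0.0001  0.0045] turn 0.0 | F [2.1 0.5 2.6] w 0.0443 g 52.4 q [-27.  33.  94.   0.  53. -13.]
t 11.65 pos [ 0.5104 -0.1277  0.0386] az -13.5 tilt 0.03 | shift [-0.0001  0.0001  0.0026] turn 0.0 | F [0.9 0.  3.8] w 0.0443 g 52.6 q [-27.  33.  94.   0.  53. -13.]
t 11.85 pos [ 0.5104 -0.1277  0.0376] az -13.5 tilt 0.03 | shift [-0.0001  0.0001  0.0016] turn 0.0 | F [2.1 0.1 4. ] w 0.0437 g 52.6 q [-27.  33.  94.   0.  53. -13.]
```

Scaled: 0.001 m is 0.02.

```bash
for i in 1 2 3; do python3 nudge.py '{"rows": [[0, 0, 0.02, 0, 0.03], [0, 0, 0, 0, 0.03]]}' >/dev/null; python3 go.py .5105 -.1278 .036 -13.5|head -1; done
```

```text
t 12.05 pos [ 0.5104 -0.1277  0.0365] az -13.5 tilt 0.02 | shift [-0.0001  0.0002  0.0005] turn 0.0 | F [ 1.5 -1.1  4.3] w 0.0444 g 52.6 q [-27.  34.  94.   0.  53. -13.]
t 12.25 pos [ 0.5104 -0.1277  0.0362] az -13.5 tilt 0.05 | shift [-0.0001  0.0001  0.0002] turn 0.0 | F [-0.1  0.  13.4] w 0.0445 g 53.5 q [-27.  34.  94.  -0.  53. -13.]
t 12.45 pos [ 0.5104 -0.1277  0.0362] az -13.5 tilt 0.08 | shift [-0.0001  0.0001  0.0002] turn 0.0 | F [-2.6  1.  23.4] w 0.0442 g 55.0 q [-27.  34.  94.  -0.  52. -13.]
```

Force rose from 4 to 23 N with no further travel at z = 0.0362, which is the base height plus the grip height, so the block is home. Releasing.

Scaled: -0.002 m is -0.04.

```bash
python3 nudge.py '{"rows": [[0, 0, -0.04, 0, 0.03], [0, 0, 0, 0, 0.06], [0, 0, 0, 0, 0.06], [0, 0, 0, 0, 0.06], [0, 0, 0, 0, 0.06], [0, 0, 0, 0, 0.06]]}' >/dev/null; python3 go.py .5105 -.1278 .036 -13.5|head -1; python3 nudge.py '{"rows": [[0, 0, -0.2, 0, 0.06], [0, 0, -0.4, 0, 0.06], [0, 0, -0.8, 0, 0.06], [0, 0, -0.8, 0, 0.06], [0, 0, -0.8, 0, 0.06], [0, 0, -0.8, 0, 0.06], [0, 0, -0.8, 0, 0.06], [0, 0, -0.6, 0, 0.06], [0, 0, 0, 0, 0.06]]}' >/dev/null; python3 go.py .58 -.148 .25 76.5
python3 - <<'E'
from h import *
s=imaging.get_image("scene");t=imaging.get_image("top")
cv2.imwrite("pics/home.png",np.hstack([cv2.resize(s["pixels"][150:280,275:385],None,fx=3.6,fy=4.5,interpolation=2),cv2.resize(t["pixels"][120:250,300:410],None,fx=3.6,fy=4.5,interpolation=2)])[...,::-1])
E
```

```text
t 13.05 pos [ 0.5101 -0.1276  0.0362] az -13.5 tilt 0.03 | shift [-0.0001  0.0004  0.0002] turn 0.0 | F [-0.7  0.4  0.3] w 0.0597 g 0.0 q [-27.  34.  94.  -0.  53. -13.]
t 13.95 pos [ 0.511  -0.1279  0.3014] az -13.5 tilt 0.5 | shift [-0.0033  0.0714  0.052 ] turn -90.0 | F [-0.3  0.   0.3] w 0.0602 g 0.0 q [-27.  17.  72.  -0.  91. -13.]
 shift after turn [-0.0714 -0.0033  0.052 ]
```

View pics/home.png

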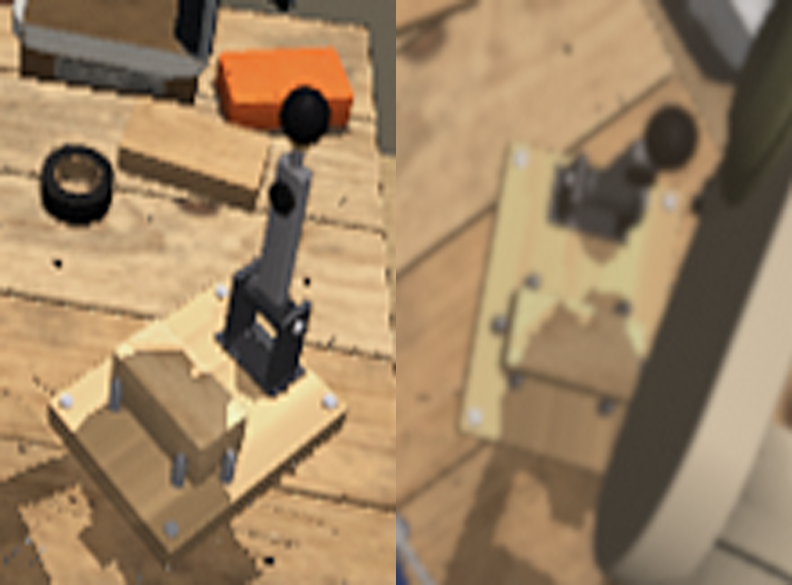

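The block sits flat between the pins and the strap stays up. The block's resting position puts the hinge at (0.593, -0.1475), so q is about 1.49. Next is to turn and pinch the knob from above.

Scaled: 8.5 degrees / 90 = 0.0944.

```bash
python3 nudge.py '{"rows": [[0, 0, 0, 0.0944, 0.06], [0, 0, 0, 0.0944, 0.06], [0, 0, 0, 0.0944, 0.06], [0, 0, 0, 0.0944, 0.06], [0, 0, 0, 0.0944, 0.06], [0, 0, 0, 0.0944, 0.06], [0, 0, 0, 0.0944, 0.06], [0, 0, 0, 0.0944, 0.06], [0, 0, 0, 0.0944, 0.06], [0, 0, 0, 0.0944, 0.06]]}' >/dev/null; python3 nudge.py '{"rows": [[0, 0, 0, 0.0556, 0.06], [0.4, 0, 0, 0, 0.06], [0.6, 0, 0.2, 0, 0.06], [0.4, 0, 0.4, 0, 0.06], [0, 0, 0.4, 0, 0.06], [0, 0, 0, 0, 0.06], [0, 0, 0, 0, 0.06]]}' >/dev/null; python3 go.py .5817 -.1449 .1945 -103.5;  python3 - <<'E'
from h import *
s=imaging.get_image("scene")
cv2.imwrite("pics/knob.png",cv2.resize(s["pixels"][60:260,250:410],None,fx=2.8,fy=2.8,interpolation=2)[...,::-1])
E
```

```text
t 15.75 pos [ 0.578  -0.1438  0.2461] az -103.5 tilt 0.1 | shift [0.004  0.0002 0.0516] turn 0.0 | F [-0.6 -0.6  0. ] w 0.06 g 0.0 q [-25.  26.  66.  -0.  88.  78.]
 shift after turn [0.004  0.0002 0.0516]
```

View pics/knob.png

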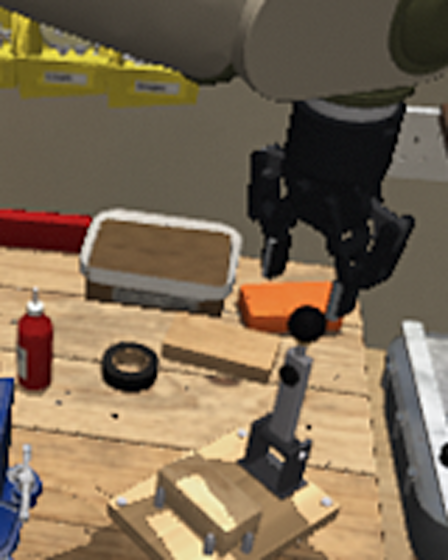

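The fingers are above the knob (picture 307,323), one on each side. Descending and pinching.

The manual's scale: shifts go in shares of 50 mm and turns go in shares of 90 degrees. Converting my numbers, 0.02 m is 0.4, 0.015 m is 0.3.

```bash
python3 nudge.py '{"rows": [[0.08, 0, 0.2, 0, 0.06], [0, 0, 0.4, 0, 0.06], [0, 0, 0.3, 0, 0.06], [0, 0, 0.132, 0, 0.06], [0, 0, 0, 0, 0.06], [0, 0, 0, 0, 0.06]]}' >/dev/null; python3 go.py .5817 -.1449 .1945 -103.5|head -1; python3 nudge.py '{"rows": [[0, 0, 0, 0, 0.02], [0, 0, 0, 0, 0.02], [0, 0, 0, 0, 0.02], [0, 0, 0, 0, 0.02], [0, 0, 0, 0, 0.02], [0, 0, 0, 0, 0.02]]}' 25 >/dev/null;python3 go.py .5817 -.1449 .1945 -103.5|head -1
```

```text
t 16.4 pos [ 0.5825 -0.145   0.1956] az -103.5 tilt 0.08 | shift [-0.0008  0.0001  0.0011] turn 0.0 | F [ 0.7 -0.2  0. ] w 0.0599 g 0.0 q [-25.  29.  71.  -0.  81.  78.]
t 17.0 pos [ 0.5825 -0.1444  0.1957] az -103.4 tilt 0.09 | shift [-0.0007  0.0006  0.0012] turn 0.1 | F [-0.5  3.4  5.9] w 0.03 g 24.5 q [-25.  29.  71.   0.  81.  78.]
```

Run:
```python
import numpy as np
q=np.r_[1.486,np.arange(1.4,-.01,-.1)]; k=.138*np.c_[-np.cos(q),-np.sin(q)]
print(np.c_[q[1:],np.diff(k,axis=0).round(4)])
```

```text
[[ 1.40000000e+00 -1.18000000e-02  1.50000000e-03]
 [ 1.30000000e+00 -1.35000000e-02  3.00000000e-03]
 [ 1.20000000e+00 -1.31000000e-02  4.30000000e-03]
 [ 1.10000000e+00 -1.26000000e-02  5.60000000e-03]
 [ 1.00000000e+00 -1.20000000e-02  6.90000000e-03]
 [ 9.00000000e-01 -1.12000000e-02  8.00000000e-03]
 [ 8.00000000e-01 -1.04000000e-02  9.10000000e-03]
 [ 7.00000000e-01 -9.40000000e-03  1.01000000e-02]
 [ 6.00000000e-01 -8.30000000e-03  1.10000000e-02]
 [ 5.00000000e-01 -7.20000000e-03  1.18000000e-02]
 [ 4.00000000e-01 -6.00000000e-03  1.24000000e-02]
 [ 3.00000000e-01 -4.70000000e-03  1.30000000e-02]
 [ 2.00000000e-01 -3.40000000e-03  1.34000000e-02]
 [ 1.00000000e-01 -2.10000000e-03  1.36000000e-02]
 [-1.33226763e-15 -7.00000000e-04  1.38000000e-02]]
```

Scaled: -0.0135 m is -0.27, -0.0131 m is -0.262.

```bash
python3 nudge.py '{"rows": [[-0.236, 0, 0.03, 0, 0.02], [-0.27, 0, 0.06, 0, 0.02], [-0.262, 0, 0.086, 0, 0.02], [-0.252, 0, 0.112, 0, 0.02], [0, 0, 0, 0, 0.02]]}' >/dev/null; python3 go.py .459 -.1154 .057 -103.5|head -1; python3 nudge.py '{"rows": [[-0.24, 0, 0.138, 0, 0.02], [-0.224, 0, 0.16, 0, 0.02], [-0.208, 0, 0.182, 0, 0.02], [-0.188, 0, 0.202, 0, 0.02], [0, 0, 0, 0, 0.02], [0, 0, 0, 0, 0.02]]}' >/dev/null; python3 go.py .459 -.1154 .057 -103.5|head -1
```

```text
t 17.5 pos [ 0.5314 -0.1319  0.1816] az -103.4 tilt 0.04 | shift [-0.0743  0.0008  0.1246] turn 0.1 | F [-4.4  6.6 11.4] w 0.0284 g 23.9 q [-26.  25.  81.   0.  75.  77.]
t 18.1 pos [ 0.4879 -0.1212  0.1468] az -103.4 tilt 0.4 | shift [-0.0288  0.0012  0.09  ] turn 0.1 | F [-16.8   9.9  17.1] w 0.0252 g 25.2 q [-27.  23.  90.  -0.  67.  76.]
```

Run:
```python
from h import *
s=imaging.get_image("scene")
cv2.imwrite("pics/knob2.png",cv2.resize(s["pixels"][150:280,265:385],None,fx=4.5,fy=4.5,interpolation=2)[...,::-1])
```

```text
(no output)
```

View pics/knob2.png

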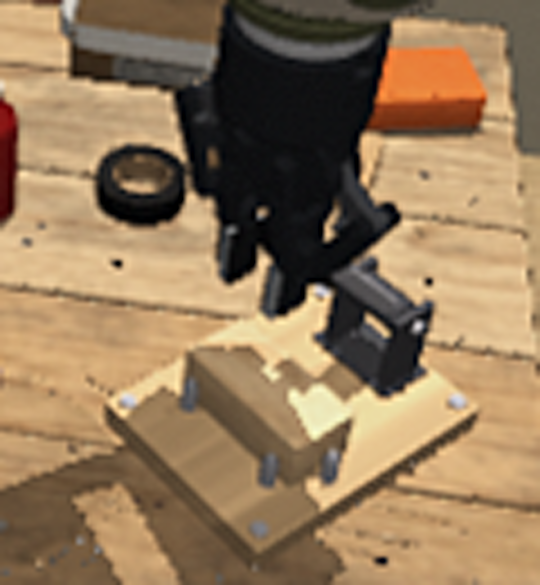

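The block is still seated. The strap has swung well down, but the pads have slipped off the knob's middle (width 25 mm against a 32 mm ball). I'll let go, back off upward, measure the knob again, then press it down with shut fingertips. That was my eleventh picture, one over the limit, so from here I'll go by numbers only.

Scaled: -0.03 m is -0.6, -0.01 m is -0.2.

```bash
python3 nudge.py '{"rows": [[0, 0, 0, 0, 0.06], [0, 0, 0, 0, 0.06], [0, 0, 0, 0, 0.06], [0, 0, 0, 0, 0.06], [0, 0, -0.2, 0, 0.06], [0, 0, -0.6, 0, 0.06], [0, 0, -0.6, 0, 0.06], [0, 0, -0.6, 0, 0.06], [0, 0, 0, 0, 0], [0, 0, 0, 0, 0]]}' >/dev/null;python3 nudge.py '{"rows": [[0, 0, 0, 0, 0], [0, 0, 0, 0, 0]]}' >/dev/null; python3 go.py .48 -.1198 .2 -103.5
python3 - <<'E'
from h import *
s=imaging.get_image("scene"); t=imaging.get_image("top")
H=np.array([.593,-.1475,.065]); jx=np.array([.972,-.233,0])
# expected knob pixel per angle; darkness of a small disc there, both views
for q in np.arange(.3,1.55,.1):
    k=H-.138*np.cos(q)*jx+[0,0,.138*np.sin(q)]; out=[]
    for d in(s,t):
        u=proj(d,k); g=cv2.cvtColor(d["pixels"],cv2.COLOR_RGB2GRAY); m=np.zeros_like(g); cv2.circle(m,tuple(int(round(v)) for v in u),5,255,-1); out+= [u.round(0).tolist(),round(cv2.mean(g,m)[0])]
    print(round(q,1),k.round(3),out)
E
```

```text
t 19.35 pos [ 0.4905 -0.1229  0.2454] az -103.5 tilt 0.12 | shift [-0.0108 -0.0005  0.0454] turn 0.0 | F [-0.8  0.1 -0.1] w 0.0017 g 0.0 q [-27.  17.  81.  -0.  82.  76.]
 shift after turn [-0.0108 -0.0005  0.0454]
0.3 [ 0.465 -0.117  0.106] [[313.0, 228.0], 187, [351.0, 214.0], 127]
0.4 [ 0.469 -0.118  0.119] [[315.0, 223.0], 195, [353.0, 212.0], 119]
0.5 [ 0.475 -0.119  0.131] [[318.0, 218.0], 192, [355.0, 209.0], 107]
0.6 [ 0.482 -0.121  0.143] [[321.0, 213.0], 191, [357.0, 206.0], 106]
0.7 [ 0.49  -0.123  0.154] [[324.0, 208.0], 149, [359.0, 202.0], 108]
0.8 [ 0.5   -0.125  0.164] [[327.0, 204.0], 40, [361.0, 197.0], 64]
0.9 [ 0.51  -0.128  0.173] [[331.0, 199.0], 20, [364.0, 192.0], 52]
1.0 [ 0.521 -0.13   0.181] [[335.0, 194.0], 82, [366.0, 187.0], 57]
1.1 [ 0.532 -0.133  0.188] [[339.0, 190.0], 133, [368.0, 181.0], 111]
1.2 [ 0.544 -0.136  0.194] [[344.0, 186.0], 186, [370.0, 175.0], 161]
1.3 [ 0.557 -0.139  0.198] [[348.0, 183.0], 174, [372.0, 168.0], 141]
1.4 [ 0.57  -0.142  0.201] [[352.0, 179.0], 118, [373.0, 162.0], 141]
1.5 [ 0.584 -0.145  0.203] [[357.0, 177.0], 88, [375.0, 155.0], 145]
```

The knob is at (0.508, -0.127, 0.171), q about 0.88, and both views agree. Pressing down along the arc with shut fingertips, with TCP = knob + 27 mm.

Scaled: 0.02 m is 0.4, 0.018 m is 0.36.

```bash
python3 nudge.py '{"rows": [[0.36, -0.01, 0, 0, 0], [0, 0, 0.4, 0, 0], [0, 0, 0.4, 0, 0], [0, 0, 0, 0, 0], [0, 0, 0, 0, 0]]}' >/dev/null; python3 go.py .508 -.127 .1985 -103.5|head -1; python3 nudge.py '{"rows": [[0, 0, 0.14, 0, 0], [-0.168, 0, 0.146, 0, 0], [-0.188, 0, 0.202, 0, 0], [-0.166, 0, 0.22, 0, 0], [0, 0, 0, 0, 0], [0, 0, 0, 0, 0]]}' >/dev/null; python3 go.py .475 -.119 .17 -103.5|head -1
```

```text
t 19.95 pos [ 0.5085 -0.1267  0.2066] az -103.5 tilt 0.03 | shift [-0.0004  0.0004  0.0081] turn 0.0 | F [-0.1 -0.3  0.4] w -0.0001 g 0.0 q [-27.  21.  82.  -0.  77.  77.]
t 20.55 pos [ 0.4835 -0.1208  0.1715] az -103.5 tilt 0.08 | shift [-0.0087  0.0002  0.0015] turn 0.0 | F [-0.1  0.7  0. ] w -0.0002 g 0.0 q [-28.  21.  89.   0.  70.  76.]
```

Scaled: 0.013 m is 0.26, 0.0124 m is 0.248.

```bash
python3 nudge.py '{"rows": [[-0.144, 0, 0.236, 0, 0], [-0.12, 0, 0.248, 0, 0], [-0.094, 0, 0.26, 0, 0], [0, 0, 0, 0, 0], [0, 0, 0, 0, 0]]}' >/dev/null; python3 go.py .465 -.117 .133 -103.5|head -1
cat > ang.py <<'E'
from h import *
s=imaging.get_image("scene"); g=cv2.cvtColor(s["pixels"],cv2.COLOR_RGB2GRAY)
H=np.array([.593,-.1475,.065]); jx=np.array([.972,-.233,0])
for q in np.arange(-.1,1.05,.1):
    k=H-.138*np.cos(q)*jx+[0,0,.138*np.sin(q)]; b=H-.06*np.cos(q)*jx+[0,0,.06*np.sin(q)]; out=[]
    for p,r in((k,4),(b,2)):
        u=proj(s,p); m=np.zeros_like(g); cv2.circle(m,tuple(int(round(v)) for v in u),r,255,-1); c=cv2.mean(s["pixels"],m)[:3]; out+=[u.round().tolist(),np.round(c).tolist()]
    print(round(q,1),out)
E
python3 ang.py
```

```text
t 21.05 pos [ 0.4664 -0.1168  0.1344] az -103.5 tilt 0.08 | shift [-0.0014  0.0005  0.0014] turn 0.0 | F [ 0.8 -0.4  0.1] w 0.0002 g 0.0 q [-28.  22.  95.   0.  63.  75.]
-0.1 [[309.0, 244.0], [149.0, 120.0, 85.0], [332.0, 228.0], [212.0, 185.0, 137.0]]
0.0 [[309.0, 240.0], [109.0, 92.0, 72.0], [333.0, 226.0], [145.0, 130.0, 109.0]]
0.1 [[310.0, 236.0], [83.0, 71.0, 58.0], [333.0, 225.0], [127.0, 120.0, 115.0]]
0.2 [[311.0, 232.0], [32.0, 27.0, 22.0], [334.0, 223.0], [173.0, 168.0, 170.0]]
0.3 [[313.0, 228.0], [17.0, 17.0, 18.0], [334.0, 221.0], [203.0, 197.0, 199.0]]
0.4 [[315.0, 223.0], [38.0, 38.0, 38.0], [335.0, 219.0], [204.0, 198.0, 200.0]]
0.5 [[318.0, 218.0], [22.0, 22.0, 23.0], [336.0, 217.0], [196.0, 189.0, 189.0]]
0.6 [[321.0, 213.0], [15.0, 16.0, 17.0], [338.0, 215.0], [189.0, 178.0, 169.0]]
0.7 [[324.0, 208.0], [55.0, 49.0, 41.0], [339.0, 213.0], [108.0, 94.0, 78.0]]
0.8 [[327.0, 204.0], [88.0, 76.0, 61.0], [340.0, 211.0], [53.0, 50.0, 50.0]]
0.9 [[331.0, 199.0], [30.0, 30.0, 31.0], [342.0, 209.0], [47.0, 46.0, 49.0]]
1.0 [[335.0, 194.0], [50.0, 43.0, 36.0], [344.0, 207.0], [132.0, 113.0, 93.0]]
```

The knob follows the fingertips (q about 0.25–0.3). Continuing down to the foot's contact.

Scaled: 0.0136 m is 0.272, 0.0134 m is 0.268.

```bash
python3 nudge.py '{"rows": [[-0.068, 0, 0.268, 0, 0], [-0.042, 0, 0.272, 0, 0], [-0.014, 0, 0.13, 0, 0], [0, 0, 0, 0, 0], [0, 0, 0, 0, 0]]}' >/dev/null; python3 go.py .459 -.1153 .092 -103.5|head -1; for i in 1 2 3; do python3 nudge.py '{"rows": [[0, 0, 0.04, 0, 0], [0, 0, 0, 0, 0], [0, 0, 0, 0, 0]]}' >/dev/null; python3 go.py .459 -.1153 .092 -103.5|head -1; done
```

```text
t 21.6 pos [ 0.4602 -0.1152  0.1008] az -103.5 tilt 0.07 | shift [-0.0011  0.0003  0.0088] turn 0.0 | F [ 0.1 -0.1 -0.3] w -0.0001 g 0.0 q [-28.  24.  98.   0.  58.  75.]
t 21.9 pos [ 0.4599 -0.1151  0.0985] az -103.5 tilt 0.05 | shift [-0.0008  0.0004  0.0065] turn 0.0 | F [ 0.1 -0.6  0.7] w -0.0002 g 0.4 q [-28.  24.  99.   0.  57.  75.]
t 22.2 pos [ 0.4595 -0.1149  0.0961] az -103.5 tilt 0.02 | shift [-0.0004  0.0005  0.0041] turn 0.0 | F [-0.2  0.2 -0.7] w -0.0 g 0.0 q [-28.  24.  99.  -0.  57.  75.]
t 22.5 pos [ 0.4596 -0.115   0.0941] az -103.5 tilt 0.01 | shift [-0.0005  0.0005  0.0021] turn 0.0 | F [ 0.4  0.5 -0.2] w -0.0 g 0.0 q [-28.  24.  99.   0.  57.  75.]
```

Scaled: 0.001 m is 0.02.

```bash
for i in 1 2 3 4 5; do python3 nudge.py '{"rows": [[0, 0, 0.02, 0, 0], [0, 0, 0, 0, 0]]}' >/dev/null; python3 go.py .459 -.1153 .092 -103.5|head -1|cut -c1-140; done; python3 ang.py | head -6
```

```text
t 22.7 pos [ 0.4595 -0.1149  0.0931] az -103.5 tilt 0.01 | shift [-0.0004  0.0005  0.0011] turn 0.0 | F [ 0. -0. -0.] w -0.0003 g 0.2 q [-28
t 22.9 pos [ 0.4595 -0.115   0.0921] az -103.5 tilt 0.01 | shift [-0.0004  0.0005  0.0001] turn 0.0 | F [0.5 0.4 0.8] w -0.0002 g 0.2 q [-28
t 23.1 pos [ 0.4596 -0.115   0.0917] az -103.5 tilt 0.02 | shift [-0.0005  0.0004 -0.0003] turn 0.0 | F [-1.9  0.5  7.1] w -0.0002 g 3.5 q [
t 23.3 pos [ 0.4596 -0.115   0.0914] az -103.4 tilt 0.06 | shift [-0.0005  0.0004 -0.0006] turn 0.1 | F [-4.9  1.3 15.7] w 0.0 g 8.1 q [-28.
t 23.5 pos [ 0.4596 -0.115   0.0912] az -103.4 tilt 0.1 | shift [-0.0005  0.0005 -0.0008] turn 0.1 | F [-8.4  3.6 26.2] w 0.0002 g 13.0 q [-
-0.1 [[309.0, 244.0], [31.0, 26.0, 21.0], [332.0, 228.0], [125.0, 121.0, 123.0]]
0.0 [[309.0, 240.0], [24.0, 23.0, 24.0], [333.0, 226.0], [78.0, 76.0, 78.0]]
0.1 [[310.0, 236.0], [41.0, 41.0, 42.0], [333.0, 225.0], [51.0, 51.0, 53.0]]
0.2 [[311.0, 232.0], [37.0, 37.0, 38.0], [334.0, 223.0], [39.0, 39.0, 41.0]]
0.3 [[313.0, 228.0], [17.0, 17.0, 19.0], [334.0, 221.0], [84.0, 76.0, 67.0]]
0.4 [[315.0, 223.0], [15.0, 16.0, 18.0], [335.0, 219.0], [204.0, 180.0, 148.0]]
```

The hard stop came at TCP z = 0.0915 (0.092 predicted for a level strap). Backing off and checking.

Scaled: -0.04 m is -0.8, -0.02 m is -0.4.

```bash
python3 nudge.py '{"rows": [[0, 0, -0.1, 0, 0], [0, 0, -0.4, 0, 0], [0, 0, -0.8, 0, 0], [0, 0, -0.8, 0, 0], [0, 0, -0.8, 0, 0], [-0.2, 0, -0.4, 0, 0], [0, 0, 0, 0, 0], [0, 0, 0, 0, 0], [0, 0, 0, 0, 0], [0, 0, 0, 0, 0]]}' >/dev/null; python3 go.py .459 -.1153 .25 -103.5|head -1; python3 ang.py|head -6
python3 - <<'E'
from h import *
s=imaging.get_image("scene"); g=cv2.cvtColor(s["pixels"],cv2.COLOR_RGB2GRAY)[225:255,295:325]
m=cv2.morphologyEx((g<60).astype(np.uint8),cv2.MORPH_OPEN,np.ones((7,7))); mm=cv2.moments(m,True); print("knob px",mm["m10"]/mm["m00"]+295,mm["m01"]/mm["m00"]+225,mm["m00"])
E
```

```text
t 24.55 pos [ 0.4498 -0.1126  0.253 ] az -103.5 tilt 0.14 | shift [0.0096 0.0005 0.003 ] turn 0.0 | F [0.4 0.7 0.8] w 0.0002 g 0.0 q [-29.  13.  86.  -0.  81.  75.]
-0.1 [[309.0, 244.0], [49.0, 42.0, 32.0], [332.0, 228.0], [216.0, 210.0, 212.0]]
0.0 [[309.0, 240.0], [13.0, 13.0, 14.0], [333.0, 226.0], [217.0, 212.0, 213.0]]
0.1 [[310.0, 236.0], [32.0, 27.0, 23.0], [333.0, 225.0], [217.0, 212.0, 213.0]]
0.2 [[311.0, 232.0], [155.0, 140.0, 106.0], [334.0, 223.0], [217.0, 212.0, 214.0]]
0.3 [[313.0, 228.0], [239.0, 222.0, 170.0], [334.0, 221.0], [218.0, 205.0, 195.0]]
0.4 [[315.0, 223.0], [221.0, 194.0, 145.0], [335.0, 219.0], [225.0, 203.0, 173.0]]
knob px 309.875 240.01785714285714 112.0
```

The knob is at pixel (310,240), where a level strap should put it (309,240). The robot is clear, so I'm handing in.

```bash
python3 -c "
from rig import env, imaging, status, workorder
print(workorder.close_job())"
```

```text
the job is handed in; nothing more can be done
None
```

The block is fully home in the jig, the strap is folded level onto it and the arm is clear; I handed the job in at about 24.7 s, no verdict came back, and I viewed 11 pictures, one over the limit of 10.

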